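# Feel and pour the tin of mixing balls

### The arm

A 6-joint arm with a two-finger parallel gripper is mounted at the origin on the work surface. World frame = base frame: x ahead of the robot, y to its left, z up, the work surface at z = 0. Lengths are in mm, angles in rad, forces in N, time in s.
With the tool pointing down it reaches from about 375 to 825 mm from the base axis. Payload 5.5 kg.
Tool frame: the origin (TCP) lies at the very end of the fingers, on their centre line; the grasp point (between the pads) lies 19 mm behind it (bot.grip_point_offset is the distance from the TCP to the grasp point, in mm); z points along the fingers, y is the direction in which the jaws open and shut (so a half turn about z gives the same grasp; the last joint's range is limited). The gripper opens to 85 mm and grips with 20 to 120 N. Pads are 22 mm wide; open, the fingers measure 114 mm over their backs; the gripper's body (76 mm by 85 mm) begins 54 mm behind the grasp point. The pads swing forward as they close: fully open they stand 13 mm farther back than shut.
Start: joints at [-1.259, 0.314, -0.047, 1.21, 0, 1.571], TCP at [184.06, -571.066, 197.999] pointing down, gripper open.
Joint ranges: [-2.67, 2.67], [-0.69, 1.73], [-1.03, 1.25], [-2.08, 2.16], [-1.42, 1.45], [-3.14, 3.14]. Speed limits (rad/s): [2.39, 2.39, 3.01, 3.14, 3.14, 3.14].

### API

Orientations are given as a 3x3 rotation matrix whose columns are the frame's x, y, z axes.
In Python, from rig import sense, optics, order, bot gives the robot as it stands. The module is installed in compiled form; this text tells all that it offers.
- The arm moves only by the tool move_arm, never from a script. Its argument "steps" is a list of rows, each an object with "travel": the shift along the world's x, y, z scaled (see below), a list of three; "turn": the turn about the world's z scaled (see below); "fingers": the finger opening in mm, from 0 to 85.4. A call has 1 to 5 rows; each row shifts and turns the pose as measured when the row begins; what a row does not reach is not made up. The controller multiplies each number of a shift by 50 cm and each number of a turn by 0.5 rad. A row lasts 1/10 s, in which the tool goes at most 50 mm and 8.59 degrees, less where a joint would pass 70% of its speed; a pose out of reach is approached as far as the arm can. A call with a number of a shift or a turn outside -1 to 1 is refused whole. A call with a gripper value outside its range is refused whole. The fingers move at their own pace and stop on an object; "newtons" is the grip in N (left out, the last holds). Time passes only in rows, so rows that do not move let the fingers close. It gives the time, the measured TCP pose, the force and the opening at its end, in the units of the state.
- sense(): the state, without advancing time (a new reading comes with each control period).
- optics.camera(name): name is "side" or "top" or "wrist"; returns the picture (384x512x3 uint8, red, green, blue); there is no depth.
- optics.camera_info(name): a dict with "fx", "fy", "cx", "cy" (pixels), "rvec" (rotation vector, rad) and "tvec" (3), from world to camera coordinates, as OpenCV has them. Camera axes: x right, y down, z forward; pixel columns grow to the right and rows downward; lengths in mm; the calibration is good to about 2 mm. The wrist camera is an equidistant fisheye: a pixel r from the principal point sees the ray r / f radians off the axis. A picture is of the moment at which its call begins: read the wrist's pose just before it. camera_info takes no time and is no camera call; for the wrist camera it gives the pose at the moment of the call.
- order.sign_off(): hands the job in, once; it reports no verdict.
The state is a dict: "time_s": time; "q": joint angles; "joint_velocities": joint speeds; "joint_torque": joint torques, N m; "tcp_pos": TCP position; "tcp_rot": TCP orientation; "force": force on the tool from outside, world axes, zero at the start; "moment": the same for the moment, N m; "grip_width": finger opening in mm.
Only numpy, scipy, OpenCV 4.12 (cv2) and the standard library are available. Lean on these libraries where they do the work, as an engineer would, in place of code of your own. Each camera call takes 0.05 s, during which the arm holds its last target. There are 200 camera calls.

### The job

Pick up the open-mouthed metal tin, slowly (over two or three seconds) tip its mouth about 20 degrees down and hold it still there for about a second, so that you feel the two mixing balls roll against the ramp behind the mouth without coming out. Then tip it further and pour both balls into the steel mixing bowl while still holding the tin, and set the tin back down flat on its base on the bare table, leaving the bowl upright where it is.

Things in the scene. Friction and masses are not known exactly. Their poses are not given: they have to be found in the camera images.
- tin: Opaque metal box tin, 130 (x) x 58 (y) x 52 mm high, 0.16 kg; grip its flat sides across y at x = 0. Origin: underside centre, z up. Its mouth is the open end at -x; the roof stops 30 mm short of it. A 35 degree ramp, from 20 mm inside, climbs to the mouth's lip (x -65, z 17 mm): over 35 degrees of tip pours, 50 is sure. The shut tin of like finish, with no mouth, is a bystander.
- ball_1: White ceramic mixing ball, 24 mm in diameter, 20 to 50 g (varies), loose in the tin and hidden under its roof at the start. Origin at its centre; axes mean nothing. Tipping the tin abruptly can throw it over the ramp too early.
- ball_2: Second white ceramic mixing ball, the same as ball_1 and also loose inside the tin at the start.
- bowl: Open stainless-steel mixing bowl, round, 160 mm across the rim, 50 mm high, 0.35 kg, standing loose on the table. Origin: centre of the underside; z up. The only metal bowl; the small white tea cup is a bystander.
Things that resemble listed ones, but are neither listed nor needed, are in the scene too. Leave any brown or green look-alike of the tin alone.

How it is judged (in metres and radians):
On the way, in this order (a step that is already met when the one before it is completed fails the run):
1. the tin is held off the table, tipped 10 to 30 degrees and still, with both balls rolled to the mouth end but still inside (height (world z) of tin above 0.015 m and angle between tin's own z axis and vertical between 0.175 and 0.525 rad and angular speed of tin below 0.3 rad/s and x of ball_1 in the frame of tin between -0.066 and -0.01 m and z of each of ball_1, ball_2 in the frame of tin above 0.005 m and distance between each of ball_1, ball_2 and tin below 0.08 m and x of ball_2 in the frame of tin between -0.066 and -0.01 m), for 0.4 s.
2. both balls are in the bowl while the tin is still held clear of the table (height (world z) of tin above 0.015 m and horizontal distance between each of ball_1, ball_2 and bowl below 0.07 m and z of each of ball_1, ball_2 in the frame of bowl below 0.05 m), for 0.1 s.
At the end, for the whole second after the job is handed in: Both balls lie in the steel bowl (within 70 mm of its centre, below its rim); the bowl stands upright (within 10 degrees) on the table, within 50 mm of where it started; the tin lies flat on its base on the table (within 7 degrees, underside within 8 mm of the table top), released and at rest (horizontal distance between each of ball_1, ball_2 and bowl below 0.07 m and z of each of ball_1, ball_2 in the frame of bowl below 0.05 m and angle between bowl's own z axis and vertical below 0.17 rad and distance of bowl from where it was at the start of the episode below 0.05 m and height (world z) of bowl below 0.01 m and angle between tin's own z axis and vertical below 0.12 rad and height (world z) of tin below 0.008 m and linear speed of tin below 0.02 m/s); the robot touches nothing.
It also fails if it takes over 64 s, if anything falls off the work surface, if the arm or the gripper's body presses on something with over 40 N, if the wrist force passes 120 N, or if a joint passes its speed limit or range.

## Working session

There is one attempt and no reset: what is moved stays moved. The work goes in short steps, Python scripts to look and compute and a tool call to move; the robot and the scene stay as the last step left them, time stands still between calls to the robot, and variables do not carry over. Pictures are saved under pics/ and viewed, about 8 in all and at most 12, crops included, and the job is handed in when it is done.

Besides the shell and the picture viewer there is one more tool, called after ">>>" as a command line: name --argument value ..., lists and objects as JSON in quotes. move_arm: Moves the arm, as the interface text tells. Its arguments: {"type":"object","properties":{"steps":{"type":"array"},"newtons":{"type":"number"}},"required":["steps"]}

```bash
mkdir -p pics; ls; python3 - <<'E'
from rig import sense, optics, order, bot
import cv2,numpy as np
np.set_printoptions(precision=3,suppress=True)
s=sense(); print({k:np.array(v).round(3).tolist() for k,v in s.items()})
print([a for a in dir(bot) if a[0]!='_'])
for n in ("top","side","wrist"):
    im=optics.camera(n); cv2.imwrite(f"pics/{n}0.png",im[:,:,::-1]); print(n,optics.camera_info(n))
a=cv2.imread("pics/top0.png");b=cv2.imread("pics/side0.png")
cv2.imwrite("pics/both0.png",cv2.resize(np.vstack([a,b]),None,fx=.78,fy=.78))
E
```

```text
pics
{'time_s': 0.0, 'q': [-1.259, 0.314, -0.048, 1.21, 0.0, 1.571], 'joint_velocities': [0.001, -0.002, 0.002, -0.0, -0.001, -0.001], 'joint_torque': [-0.002, -53.959, 33.975, 0.019, -0.0, 0.0], 'tcp_pos': [183.885, -570.468, 197.132], 'tcp_rot': [[0.952, 0.307, -0.0], [0.307, -0.952, 0.002], [0.0, -0.002, -1.0]], 'force': [0.693, -0.024, -0.039], 'moment': [-0.053, -0.001, -0.031], 'grip_width': 85.235}
['MotionError', 'grip_point_offset']
top {'fx': 398.6760688105329, 'fy': 398.6760688105329, 'cx': 259.12890952729435, 'cy': 192.45064070475618, 'rvec': array([ 2.164, -2.164,  0.137]), 'tvec': array([ -19.653,  485.907, 1017.607])}
side {'fx': 416.0827754297017, 'fy': 416.0827754297017, 'cx': 256.63141710837914, 'cy': 184.6674187413363, 'rvec': array([ 0.816, -2.457,  1.177]), 'tvec': array([365.203, 210.917, 769.342])}
wrist {'fx': 297.3186396354542, 'fy': 297.3186396354542, 'cx': 255.30156003311242, 'cy': 196.42010663800457, 'rvec': array([-2.36 ,  1.718,  0.23 ]), 'tvec': array([-599.511,  -34.836,  377.611])}
```

View pics/top0.png

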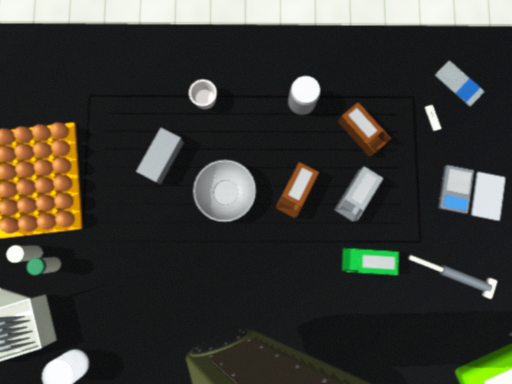

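View pics/side0.png

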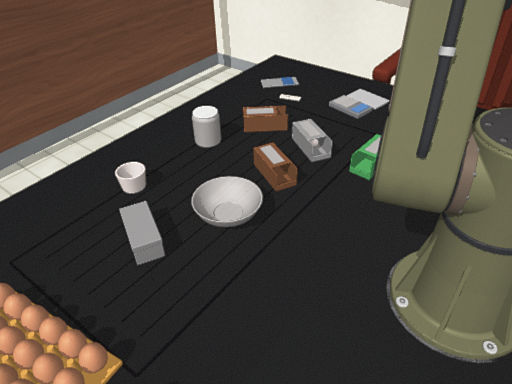

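```bash
cat > h.py <<'E'
import numpy as np,cv2
from scipy.spatial.transform import Rotation as R
def ray(info,uv):
    Rm=R.from_rotvec(info['rvec']).as_matrix();c=-Rm.T@info['tvec']
    d=np.array([(uv[0]-info['cx'])/info['fx'],(uv[1]-info['cy'])/info['fy'],1.])
    return c,Rm.T@d
def rayw(info,uv):   # wrist fisheye
    Rm=R.from_rotvec(info['rvec']).as_matrix();c=-Rm.T@info['tvec']
    x,y=(uv[0]-info['cx'])/info['fx'],(uv[1]-info['cy'])/info['fy'];r=np.hypot(x,y)
    return c,Rm.T@np.array([np.sin(r)*x/r,np.sin(r)*y/r,np.cos(r)])
def onplane(cd,z):
    c,d=cd;return c+d*(z-c[2])/d[2]
def proj(info,P):
    p=R.from_rotvec(info['rvec']).apply(P)+info['tvec']
    return p[...,:2]/p[...,2:]*info['fx']+[info['cx'],info['cy']]
E
python3 - <<'E'
from rig import optics
from h import *
np.set_printoptions(precision=1,suppress=True)
t=optics.camera_info("top");s=optics.camera_info("side")
print(-R.from_rotvec(t['rvec']).as_matrix().T@t['tvec'], -R.from_rotvec(s['rvec']).as_matrix().T@s['tvec'])
for n,uv,z in (("bowl",(225,190),50),("tin",(359,192),52),("shut",(160,155),52),("brown1",(298,189),52),("brown2",(363,128),52),("green",(371,261),52),("can",(305,90),80)):
    print(n,onplane(ray(t,uv),z))
a=cv2.imread("pics/top0.png");b=cv2.imread("pics/side0.png")
A=cv2.resize(a[155:230,320:400],None,fx=5,fy=5,interpolation=cv2.INTER_CUBIC)
B=cv2.resize(b[105:180,280:360],None,fx=5,fy=5,interpolation=cv2.INTER_CUBIC)
cv2.imwrite("pics/crop1.png",np.hstack([A,B]))
g=a.astype(int);sat=g.max(2)-g.min(2);m=((sat<25)&(g.mean(2)>70)).astype(np.uint8)
for nm,(x0,y0,x1,y1) in dict(tin=(325,155,400,230),shut=(125,120,190,190),bowl=(185,150,265,230)).items():
    mm=np.zeros_like(m);mm[y0:y1,x0:x1]=m[y0:y1,x0:x1]
    c=max(cv2.findContours(mm,0,2)[0],key=cv2.contourArea)
    r=cv2.minAreaRect(c);print(nm,r,cv2.boxPoints(r).tolist())
    P=np.array([onplane(ray(t,p),52 if nm!='bowl' else 50) for p in cv2.boxPoints(r)]);print(P.round(1).tolist(),P.mean(0))
E
```

```text
[ 362.4  -10.9 1068. ] [ -6.4 588.6 650.6]
bowl [489.7  68.3  50. ]
tin [ 484.5 -276.3   52. ]
shut [580.7 237.3  52. ]
brown1 [ 492.2 -119.4   52. ]
brown2 [ 653.5 -291.9   52. ]
green [ 309.3 -301.3   52. ]
can [ 745.8 -137.5   80. ]
tin ((358.7310485839844, 193.72756958007812), (25.99734878540039, 53.66595458984375), 31.32869529724121) [[333.6758728027344, 209.88963317871094], [361.5793151855469, 164.0482635498047], [383.7862243652344, 177.5655059814453], [355.8827819824219, 223.40687561035156]]
[[438.4, -210.0, 52.0], [557.5, -285.2, 52.0], [522.1, -341.6, 52.0], [403.9, -265.9, 52.0]] [ 480.5 -275.7   52. ]
shut ((158.38467407226562, 154.434814453125), (25.094921112060547, 52.38517379760742), 29.47588539123535) [[134.5730743408203, 171.0630340576172], [160.3495635986328, 125.45845031738281], [182.19627380371094, 137.8065948486328], [156.41978454589844, 183.4111785888672]]
[[538.4, 301.4, 52.0], [659.3, 238.7, 52.0], [626.4, 180.9, 52.0], [506.4, 244.3, 52.0]] [582.6 241.3  52. ]
bowl ((224.25, 190.25001525878906), (61.51828384399414, 62.22539520263672), 45.0) [[180.5, 190.50001525878906], [224.5, 146.50001525878906], [268.0, 190.00001525878906], [224.0, 234.00001525878906]]
[[488.3, 182.6, 50.0], [603.9, 70.7, 50.0], [489.8, -42.3, 50.0], [377.1, 69.8, 50.0]] [489.8  70.2  50. ]
```

View pics/crop1.png

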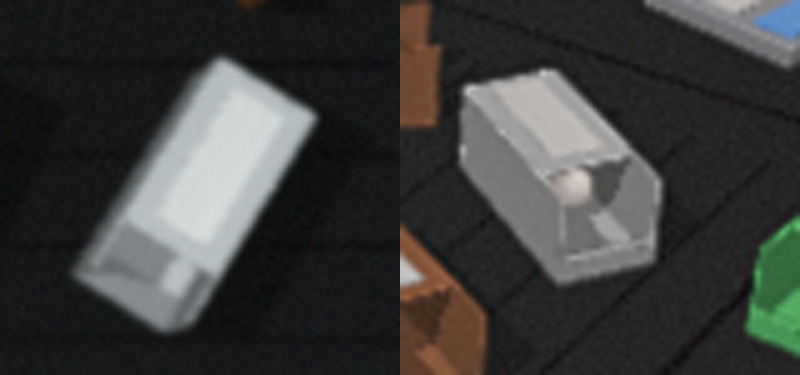

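>>> move_arm --steps '[{"travel": [0.03,-0.095,0],"turn": 0,"fingers": 85},{"travel": [0.03,-0.095,0],"turn": 0,"fingers": 85},{"travel": [0.03,-0.095,0],"turn": 0,"fingers": 85},{"travel": [0.03,-0.095,0],"turn": 0,"fingers": 85},{"travel": [0.03,-0.095,0],"turn": 0,"fingers": 85}]'

```text
time_s: 0.65
tcp_pos: [253.2, -790.1, 195.3]
tcp_rot: [[0.952, 0.307, -0.004], [0.307, -0.952, 0.012], [0.0, -0.012, -1.0]]
force: [0.3, -1.6, 0.7]
grip_width: 85.1
```

>>> move_arm --steps '[{"travel": [0.03,-0.095,0],"turn": 0,"fingers": 85},{"travel": [0.03,-0.095,0],"turn": 0,"fingers": 85},{"travel": [0.03,-0.095,0],"turn": 0,"fingers": 85}]'

```text
time_s: 0.95
tcp_pos: [275.2, -860.1, 157.6]
tcp_rot: [[0.952, 0.307, 0.007], [0.307, -0.951, -0.023], [-0.0, 0.024, -1.0]]
force: [0.9, -2.0, -2.5]
grip_width: 85.1
```

>>> move_arm --steps '[{"travel": [0.03,-0.09,0.05],"turn": 0,"fingers": 85},{"travel": [0.03,-0.09,0.05],"turn": 0,"fingers": 85},{"travel": [0.03,-0.09,0.05],"turn": 0,"fingers": 85},{"travel": [0.03,-0.09,0.05],"turn": 0,"fingers": 85}]'

```text
time_s: 1.35
tcp_pos: [297.5, -923.0, 194.3]
tcp_rot: [[0.952, 0.302, 0.056], [0.307, -0.936, -0.173], [-0.0, 0.182, -0.983]]
force: [0.1, 0.2, -0.1]
grip_width: 85.1
```

```bash
python3 -c "
from rig import sense
s=sense();print(s['time_s'],s['q'],s['tcp_pos'],s['tcp_rot'])"
```

```text
1.35 [-1.25895568e+00  1.07479496e+00  1.24961853e+00  1.56293650e+00
 -1.34048667e-04  1.57090091e+00] [ 297.47632317 -922.97203543  194.25472409] [[ 9.51809463e-01  3.01606072e-01  5.56104560e-02]
 [ 3.06689962e-01 -9.35964829e-01 -1.72948276e-01]
 [-1.12819113e-04  1.81668974e-01 -9.83359736e-01]]
```

>>> move_arm --steps '[{"travel": [-0.03,0.09,0],"turn": 0,"fingers": 85},{"travel": [-0.03,0.09,0],"turn": 0,"fingers": 85},{"travel": [-0.03,0.09,0],"turn": 0,"fingers": 85}]'

```text
time_s: 1.65
tcp_pos: [273.9, -852.0, 202.8]
tcp_rot: [[0.952, 0.301, 0.06], [0.307, -0.933, -0.187], [-0.0, 0.196, -0.981]]
force: [0.5, -0.7, 0.9]
grip_width: 84.9
```

>>> move_arm --steps '[{"travel": [-0.03,0.095,0],"turn": 0,"fingers": 85},{"travel": [-0.03,0.095,0],"turn": 0,"fingers": 85},{"travel": [-0.03,0.095,0],"turn": 0,"fingers": 85},{"travel": [-0.03,0.095,0],"turn": 0,"fingers": 85},{"travel": [-0.03,0.095,0],"turn": 0,"fingers": 85}]'

```text
time_s: 2.15
tcp_pos: [199.6, -616.0, 222.6]
tcp_rot: [[0.952, 0.299, 0.071], [0.307, -0.926, -0.219], [0.0, 0.23, -0.973]]
force: [0.7, 0.6, 1.7]
grip_width: 84.8
```

```bash
cat > log.py <<'E'
from rig import sense
import json,numpy as np
s=sense();r=dict(t=s['time_s'],q=list(s['q']),p=list(s['tcp_pos']),R=np.array(s['tcp_rot']).tolist())
open('log.jsonl','a').write(json.dumps(r)+'\n')
z=np.array(r['R'])[:,2];p=np.array(r['p']);u=p[:2]/np.hypot(*p[:2])
print(round(r['t'],2),np.round(r['q'],3),np.round(p,1),'r',np.hypot(*p[:2]).round(1),'tilt out deg',np.degrees(np.arctan2(z[:2]@u,-z[2])).round(2),'side',np.degrees(np.arcsin(u[0]*z[1]-u[1]*z[0])).round(2),'F',np.round(s['force'],1),'w',round(s['grip_width'],1))
E
python3 log.py
```

```text
2.15 [-1.257  0.183 -0.19   0.965 -0.     1.572] [ 199.6 -616.   222.6] r 647.5 tilt out deg 13.31 side -0.01 F [0.7 0.6 1.7] w 84.8
```

>>> move_arm --steps '[{"travel": [-0.03,0.095,0],"turn": 0,"fingers": 85},{"travel": [-0.03,0.095,0],"turn": 0,"fingers": 85},{"travel": [-0.03,0.095,0],"turn": 0,"fingers": 85},{"travel": [-0.03,0.095,0],"turn": 0,"fingers": 85}]'

```text
time_s: 2.55
tcp_pos: [139.8, -425.8, 237.1]
tcp_rot: [[0.952, 0.297, 0.08], [0.307, -0.919, -0.246], [0.0, 0.259, -0.966]]
force: [-0.5, 0.0, 1.6]
grip_width: 84.8
```

```bash
python3 log.py
```

```text
2.55 [-1.253e+00 -2.350e-01 -5.700e-01  9.740e-01 -1.000e-03  1.577e+00] [ 139.8 -425.8  237.1] r 448.2 tilt out deg 14.99 side -0.05 F [-0.5  0.   1.6] w 84.8
```

>>> move_arm --steps '[{"travel": [-0.03,0.095,0],"turn": 0,"fingers": 85},{"travel": [-0.03,0.095,0],"turn": 0,"fingers": 85},{"travel": [-0.03,0.095,0],"turn": 0,"fingers": 85}]'

```text
time_s: 2.85
tcp_pos: [94.8, -282.8, 246.1]
tcp_rot: [[0.952, 0.295, 0.087], [0.307, -0.914, -0.266], [0.001, 0.28, -0.96]]
force: [0.5, 0.4, 0.9]
grip_width: 85.0
```

```bash
python3 log.py
```

```text
2.85 [-1.243 -0.585 -0.744  1.128 -0.004  1.586] [  94.8 -282.8  246.1] r 298.3 tilt out deg 16.25 side -0.14 F [0.5 0.4 0.9] w 85.0
```

>>> move_arm --steps '[{"travel": [-0.03,0.09,0],"turn": 0,"fingers": 85},{"travel": [-0.03,0.09,0],"turn": 0,"fingers": 85},{"travel": [-0.03,0.09,0],"turn": 0,"fingers": 85}]'

```text
time_s: 3.15
tcp_pos: [68.7, -199.6, 253.6]
tcp_rot: [[0.952, 0.301, 0.059], [0.306, -0.933, -0.189], [-0.002, 0.198, -0.98]]
force: [-0.7, -0.7, 0.7]
grip_width: 85.1
```

```bash
python3 log.py
```

```text
3.15 [-1.224 -0.688 -0.737  1.323 -0.009  1.605] [  68.7 -199.6  253.6] r 211.1 tilt out deg 11.44 side -0.33 F [-0.7 -0.7  0.7] w 85.1
```

>>> move_arm --steps '[{"travel": [0,0,-0.1],"turn": 0,"fingers": 85},{"travel": [0,0,-0.1],"turn": 0,"fingers": 85}]'

```text
time_s: 3.35
tcp_pos: [72.0, -208.2, 161.8]
tcp_rot: [[0.952, 0.3, 0.064], [0.307, -0.93, -0.202], [-0.001, 0.212, -0.977]]
force: [-0.4, -0.5, -0.8]
grip_width: 85.1
```

```bash
python3 log.py
```

```text
3.35 [-1.223 -0.687 -0.945  1.099 -0.009  1.606] [  72.  -208.2  161.8] r 220.3 tilt out deg 12.24 side -0.33 F [-0.4 -0.5 -0.8] w 85.1
```

```bash
cat > kin.py <<'E'
import numpy as np,json
from scipy.optimize import least_squares
D=[json.loads(l) for l in open('log.jsonl')]
S=[(d['q'][1:4],np.hypot(*d['p'][:2]),d['p'][2]) for d in D]
S+=[([.314,-.048,1.21],599.4,197.1),([1.0748,1.24962,1.56294],969.7,194.25)]
def fk(q,m):
    a,h,l2,l3,c,L=m; f=q[0]-q[1]; p=f+q[2]
    return np.array([a+l2*np.sin(q[0])+l3*np.cos(f+c)+L*np.cos(p), h+l2*np.cos(q[0])-l3*np.sin(f+c)-L*np.sin(p)])
def fit():
    return least_squares(lambda m:np.concatenate([fk(q,m)-[r,z] for q,r,z in S]),[0,300,350,350,0,300])
if __name__=='__main__':
    o=fit();print(o.x.round(2),np.abs(o.fun).max())
E
python3 kin.py
```

```text
[-2.6000e-01  2.8395e+02  5.2149e+02  4.4734e+02 -1.7000e-01  4.9765e+02] 0.1430593625360359
```

>>> move_arm --steps '[{"travel": [-0.02,0.06,-0.05],"turn": 0,"fingers": 85},{"travel": [-0.02,0.06,-0.05],"turn": 0,"fingers": 85},{"travel": [-0.02,0.06,-0.04],"turn": 0,"fingers": 85}]'

```text
time_s: 3.65
tcp_pos: [62.7, -168.5, 121.4]
tcp_rot: [[0.952, 0.303, 0.037], [0.305, -0.943, -0.136], [-0.006, 0.141, -0.99]]
force: [-0.2, 1.6, 0.3]
grip_width: 84.9
```

```bash
python3 log.py
```

```text
3.65 [-1.179 -0.688 -1.022  1.096 -0.018  1.652] [  62.7 -168.5  121.4] r 179.8 tilt out deg 8.09 side -0.72 F [-0.2  1.6  0.3] w 84.9
```

>>> move_arm --steps '[{"travel": [0,0,-0.05],"turn": 0,"fingers": 85},{"travel": [0,0,-0.05],"turn": 0,"fingers": 85},{"travel": [0,0,-0.04],"turn": 0,"fingers": 85}]'

```text
time_s: 3.95
tcp_pos: [72.7, -189.3, 107.9]
tcp_rot: [[0.952, 0.305, 0.03], [0.306, -0.945, -0.117], [-0.007, 0.12, -0.993]]
force: [-0.0, 1.1, 0.0]
grip_width: 85.1
```

```bash
python3 log.py
```

```text
3.95 [-1.172 -0.586 -1.02   1.017 -0.018  1.657] [  72.7 -189.3  107.9] r 202.8 tilt out deg 6.88 side -0.8 F [-0.   1.1  0. ] w 85.1
```

>>> move_arm --steps '[{"travel": [-0.02,0.05,-0.08],"turn": 0,"fingers": 85},{"travel": [-0.02,0.05,-0.08],"turn": 0,"fingers": 85},{"travel": [-0.02,0.05,-0.08],"turn": 0,"fingers": 85}]'

```text
time_s: 4.25
tcp_pos: [63.5, -157.9, 102.7]
tcp_rot: [[0.952, 0.306, 0.003], [0.306, -0.951, -0.054], [-0.013, 0.052, -0.999]]
force: [0.4, 0.4, -1.0]
grip_width: 84.9
```

```bash
python3 log.py
```

```text
4.25 [-1.148 -0.579 -1.023  1.077 -0.019  1.683] [  63.5 -157.9  102.7] r 170.2 tilt out deg 2.92 side -0.98 F [ 0.4  0.4 -1. ] w 84.9
```

>>> move_arm --steps '[{"travel": [0,0,-0.1],"turn": 0,"fingers": 85},{"travel": [0,0,-0.1],"turn": 0,"fingers": 85},{"travel": [0,0,-0.1],"turn": 0,"fingers": 85},{"travel": [-0.01,0.04,-0.08],"turn": 0,"fingers": 85}]'

```text
time_s: 4.65
tcp_pos: [95.2, -213.5, 20.9]
tcp_rot: [[0.952, 0.304, -0.037], [0.305, -0.952, 0.035], [-0.025, -0.044, -0.999]]
force: [-0.7, 0.2, -0.3]
grip_width: 84.7
```

```bash
python3 log.py
```

```text
4.65 [-1.123 -0.177 -1.023  0.773 -0.018  1.709] [  95.2 -213.5   20.9] r 233.8 tilt out deg -2.68 side -1.13 F [-0.7  0.2 -0.3] w 84.7
```

>>> move_arm --steps '[{"travel": [0.02,-0.02,0.09],"turn": 0.29,"fingers": 85},{"travel": [0.04,-0.03,0.08],"turn": 0.29,"fingers": 85},{"travel": [0.08,-0.02,0.05],"turn": 0.29,"fingers": 85},{"travel": [0.09,-0.01,0.04],"turn": 0.29,"fingers": 85},{"travel": [0.09,-0.01,0.04],"turn": 0.29,"fingers": 85}]'

```text
time_s: 5.15
tcp_pos: [251.4, -249.2, 171.7]
tcp_rot: [[0.493, 0.867, -0.074], [0.87, -0.494, 0.011], [-0.027, -0.069, -0.997]]
force: [0.3, -1.3, 0.4]
grip_width: 84.8
```

>>> move_arm --steps '[{"travel": [0.09,-0.01,0],"turn": 0.29,"fingers": 85},{"travel": [0.09,-0.01,0],"turn": 0.29,"fingers": 85},{"travel": [0.09,-0.01,0],"turn": 0.29,"fingers": 85},{"travel": [0.08,-0.01,0],"turn": 0.29,"fingers": 85},{"travel": [0.06,0,0],"turn": 0.29,"fingers": 85}]'

```text
time_s: 5.65
tcp_pos: [467.7, -266.9, 179.0]
tcp_rot: [[-0.233, 0.971, -0.056], [0.972, 0.231, -0.044], [-0.03, -0.065, -0.997]]
force: [-0.3, -0.1, 0.5]
grip_width: 85.0
```

```bash
python3 log.py
```

```text
5.65 [-0.475  0.234 -0.198  1.169 -0.065  0.863] [ 467.7 -266.9  179. ] r 538.5 tilt out deg -1.56 side -3.79 F [-0.3 -0.1  0.5] w 85.0
```

>>> move_arm --steps '[{"travel": [0,0,0],"turn": 0.29,"fingers": 85},{"travel": [0,0,0],"turn": 0.29,"fingers": 85},{"travel": [0,0,0],"turn": 0.29,"fingers": 85},{"travel": [0,0,0],"turn": 0.29,"fingers": 85},{"travel": [0,0,0],"turn": 0.29,"fingers": 85}]'

```text
time_s: 6.15
tcp_pos: [470.7, -262.4, 181.0]
tcp_rot: [[-0.833, 0.553, -0.016], [0.553, 0.83, -0.069], [-0.024, -0.066, -0.997]]
force: [0.8, 0.5, 0.1]
grip_width: 84.9
```

```bash
python3 log.py; cat > wristtin.py <<'E'
from rig import optics
from h import *
import sys
np.set_printoptions(precision=1,suppress=True)
i=optics.camera_info("wrist"); a=optics.camera("wrist")
cv2.imwrite(sys.argv[1],cv2.resize(a[:,:,::-1],None,fx=1.5,fy=1.5))
# virtual orthographic view of plane z=52 (1 px = 1 mm)
x0,y0=360,-400
X,Y=np.meshgrid(np.arange(x0,620),np.arange(y0,-140))
Rm=R.from_rotvec(i['rvec']).as_matrix()
P=np.stack([X,Y,0*X+52],-1)@Rm.T+i['tvec'];rr=np.hypot(P[...,0],P[...,1]);th=np.arctan2(rr,P[...,2])
U=(P[...,0]/rr*th*i['fx']+i['cx']).astype(np.float32);V=(P[...,1]/rr*th*i['fy']+i['cy']).astype(np.float32)
o=cv2.remap(a,U,V,cv2.INTER_LINEAR);cv2.imwrite(sys.argv[2],cv2.resize(o[:,:,::-1],None,fx=2,fy=2))
E
python3 wristtin.py pics/w1.png pics/o1.png; python3 -c "
import cv2,numpy as np
a=cv2.imread('pics/w1.png');b=cv2.imread('pics/o1.png')
c=np.zeros((576,800,3),np.uint8);c[:384,:280]=0
a=cv2.resize(a,(360,270));c[:270,:280]=a[:,40:320];c[:520,280:]=b;cv2.imwrite('pics/v1.png',c)"
```

```text
6.15 [-0.462  0.191 -0.247  1.116 -0.069  0.125] [ 470.7 -262.4  181. ] r 538.9 tilt out deg 1.1 side -3.91 F [0.8 0.5 0.1] w 84.9
```

View pics/v1.png

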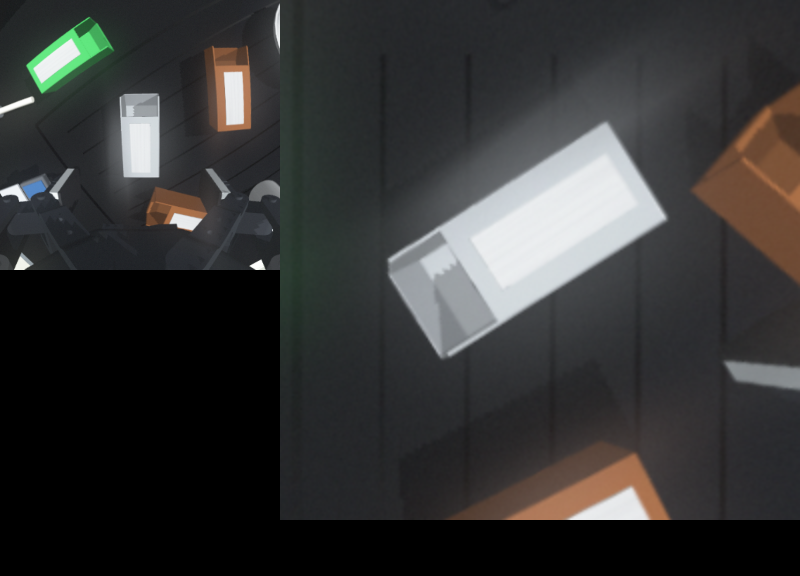

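>>> move_arm --steps '[{"travel": [0.012,-0.02,-0.06],"turn": 0.056,"fingers": 85},{"travel": [0.012,-0.018,-0.06],"turn": 0,"fingers": 85},{"travel": [0,0,-0.06],"turn": 0,"fingers": 85}]'

```text
time_s: 6.5
tcp_pos: [485.9, -282.2, 96.3]
tcp_rot: [[-0.848, 0.531, -0.006], [0.529, 0.845, -0.074], [-0.034, -0.066, -0.997]]
force: [-0.2, -0.4, 0.1]
grip_width: 84.9
```

```bash
python3 log.py
```

```text
6.5 [-0.482  0.278 -0.338  0.926 -0.068  0.076] [ 485.9 -282.2   96.3] r 561.9 tilt out deg 1.85 side -3.83 F [-0.2 -0.4  0.1] w 84.9
```

>>> move_arm --steps '[{"travel": [-0.006,0.001,-0.06],"turn": 0,"fingers": 85},{"travel": [-0.002,0,-0.06],"turn": 0,"fingers": 85},{"travel": [-0.001,0,-0.04],"turn": 0,"fingers": 85},{"travel": [0,0,0],"turn": 0,"fingers": 85}]'

```text
time_s: 6.9
tcp_pos: [477.1, -278.5, 11.6]
tcp_rot: [[-0.841, 0.54, -0.014], [0.54, 0.839, -0.069], [-0.026, -0.066, -0.997]]
force: [-0.7, -0.4, -0.2]
grip_width: 85.1
```

```bash
python3 log.py
```

```text
6.9 [-0.484  0.355 -0.449  0.747 -0.068  0.087] [ 477.1 -278.5   11.6] r 552.4 tilt out deg 1.32 side -3.84 F [-0.7 -0.4 -0.2] w 85.1
```

>>> move_arm --steps '[{"travel": [0.012,-0.006,0.001],"turn": 0.02,"fingers": 85},{"travel": [0,0,0],"turn": 0,"fingers": 85}]' --newtons 40

```text
time_s: 7.1
tcp_pos: [484.0, -281.7, 14.0]
tcp_rot: [[-0.846, 0.533, -0.013], [0.533, 0.844, -0.07], [-0.026, -0.066, -0.997]]
force: [0.2, -1.0, 0.1]
grip_width: 85.3
```

>>> move_arm --steps '[{"travel": [0,0,0],"turn": 0,"fingers": 50},{"travel": [0,0,0],"turn": 0,"fingers": 50},{"travel": [0,0,0],"turn": 0,"fingers": 50},{"travel": [0,0,0],"turn": 0,"fingers": 50},{"travel": [0,0,0],"turn": 0,"fingers": 50}]' --newtons 40

```text
time_s: 7.6
tcp_pos: [487.6, -283.1, 18.6]
tcp_rot: [[-0.845, 0.534, -0.007], [0.533, 0.843, -0.073], [-0.033, -0.065, -0.997]]
force: [0.0, -0.4, -0.2]
grip_width: 50.1
```

```bash
python3 log.py
```

```text
7.6 [-0.483  0.359 -0.423  0.76  -0.067  0.08 ] [ 487.6 -283.1   18.6] r 563.8 tilt out deg 1.77 side -3.79 F [ 0.  -0.4 -0.2] w 50.1
```

```bash
python3 - <<'E'
from rig import optics
import cv2,numpy as np
w=optics.camera("wrist")[:,:,::-1];s=optics.camera("side")[:,:,::-1]
a=cv2.resize(w,(533,400));b=cv2.resize(s[90:190,250:390],None,fx=4,fy=4)
c=np.zeros((800,560,3),np.uint8);c[:400,:533]=a;c[400:]=b
cv2.imwrite("pics/v2.png",cv2.resize(c,None,fx=.75,fy=.75))
E
```

```text
(no output)
```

View pics/v2.png

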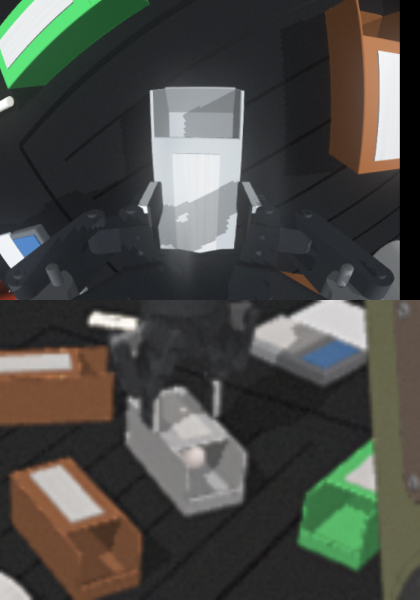

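>>> move_arm --steps '[{"travel": [0,0,0],"turn": 0,"fingers": 30},{"travel": [0,0,0],"turn": 0,"fingers": 30},{"travel": [0,0,0],"turn": 0,"fingers": 30}]'

```text
time_s: 8.0
tcp_pos: [490.0, -281.4, 19.9]
tcp_rot: [[-0.846, 0.534, -0.002], [0.532, 0.844, -0.069], [-0.035, -0.059, -0.998]]
force: [0.2, -0.1, -0.2]
grip_width: 30.0
```

```bash
python3 log.py
```

```text
8.0 [-0.482  0.358 -0.422  0.761 -0.062  0.08 ] [ 490.  -281.4   19.9] r 565.1 tilt out deg 1.88 side -3.47 F [ 0.2 -0.1 -0.2] w 30.0
```

```bash
python3 - <<'E'
from rig import optics
import cv2,numpy as np
w=optics.camera("wrist")[:,:,::-1];s=optics.camera("side")[:,:,::-1]
a=cv2.resize(w[90:384,130:400],None,fx=1.8,fy=1.8);b=cv2.resize(s[90:190,280:350],None,fx=4,fy=4)
c=np.zeros((530,790,3),np.uint8);c[:a.shape[0],:a.shape[1]]=a;c[:400,500:780]=b
cv2.imwrite("pics/v3.png",c)
E
```

```text
(no output)
```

View pics/v3.png

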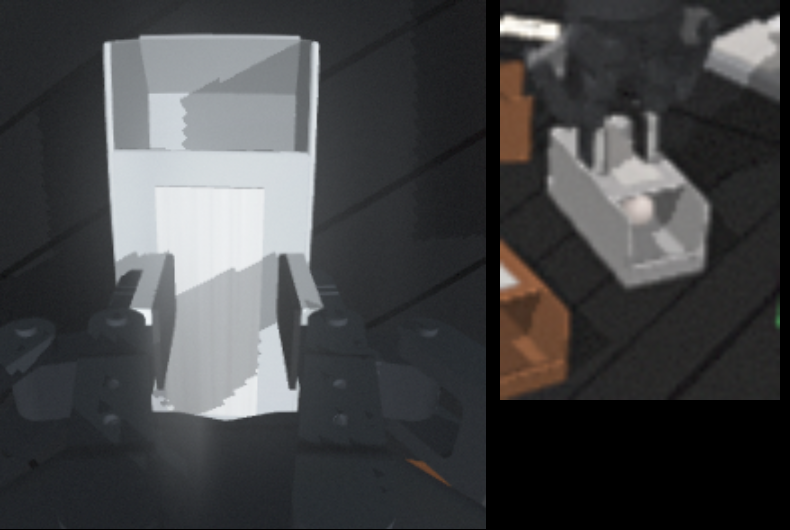

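```bash
python3 - <<'E'
from rig import optics,sense
from h import *
s=sense();p=np.array(s['tcp_pos']);Rt=np.array(s['tcp_rot'])
for n in("side","top"):
    i=optics.camera_info(n)
    for dz in (0,20,40):
        print(n,dz,[proj(i,p+Rt@np.array([0,y,-dz])).round(1).tolist() for y in(-15,15)])
    print('tin roof mouth edge mid & closed end',[proj(i,np.array(v,float)).round(1).tolist() for v in((453,-261,52),(538,-315,52),(553,-290,52),(441,-221,0))])
i=optics.camera_info("wrist");c=-R.from_rotvec(i['rvec']).as_matrix().T@i['tvec'];print('cam in tool',Rt.T@(c-p))
E
```

```text
side 0 [[313.5, 139.0], [303.8, 141.7]]
side 20 [[313.7, 133.1], [303.9, 135.8]]
side 40 [[313.9, 127.0], [303.9, 129.7]]
tin roof mouth edge mid & closed end [[317.0, 137.7], [301.1, 120.4], [291.9, 122.4], [311.9, 162.0]]
top 0 [[362.7, 194.4], [352.8, 188.5]]
top 20 [[364.2, 193.5], [354.2, 187.5]]
top 40 [[365.8, 192.6], [355.5, 186.4]]
tin roof mouth edge mid & closed end [[353.4, 204.2], [373.3, 171.5], [363.5, 165.8], [334.0, 210.4]]
cam in tool [  66.60502539   -0.57141311 -175.76296793]
```

```bash
python3 wristtin.py pics/w2.png pics/o2.png; python3 - <<'E'
import cv2,numpy as np
b=cv2.imread('pics/o2.png');a=cv2.imread('pics/top0.png')
from rig import optics
t=optics.camera('top')[:,:,::-1]
c=np.zeros((520,800,3),np.uint8);c[:,:520]=b;c[:280,520:]=cv2.resize(t[155:225,325:395],(280,280));cv2.imwrite('pics/v4.png',c)
E
```

```text
(no output)
```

View pics/v4.png

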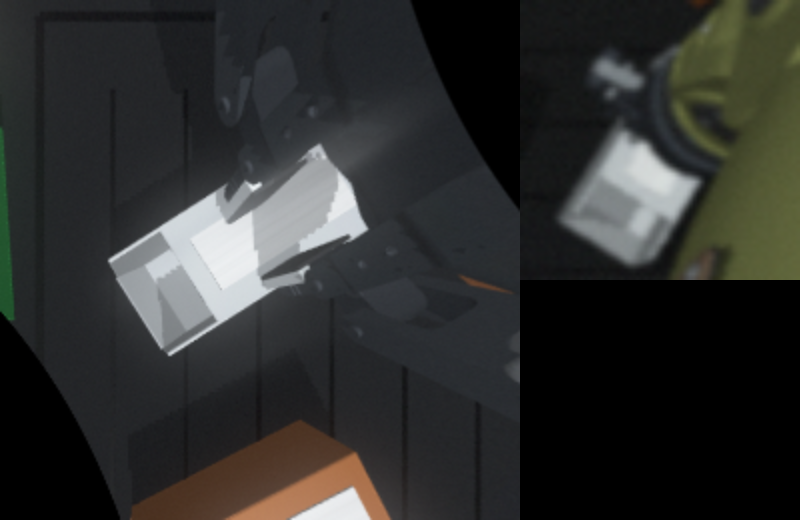

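```bash
python3 - <<'E'
from rig import optics,sense
from h import *
import json
s=sense();p=np.array(s['tcp_pos']);Rt=np.array(s['tcp_rot']);i=optics.camera_info("wrist")
print('w',s['grip_width'],'t',s['time_s'],p)
# v3 crop: origin (130,90) scale 1.8; tips: front inner corner left(173,254) right(280,254); outer(148,310),(318,305)
def tool(uv,info,p,Rt):
    c,d=rayw(info,uv);c=Rt.T@(c-p);d=Rt.T@d
    k=-c[0]/d[0];return (c+k*d).round(1),[ (c+((x0-c[0])/d[0])*d).round(1).tolist() for x0 in(11,-11)]
for uv in((173,254),(280,254),(148,310),(318,305)):
    print(uv,tool((130+uv[0]/1.8,90+uv[1]/1.8),i,p,Rt))
# v1 : open tips
print('v1')
for uv in((73,170),(207,170)):
    print(uv,tool(((uv[0]+40)/.7031,uv[1]/.7031),i,p,Rt))
E
```

```text
w 29.628083458457557 t 8.2 [ 489.93368881 -281.4968467    19.70470938]
(173, 254) (array([  0. , -18.2, -10.1]), [[11.0, -15.3, -37.5], [-11.0, -21.1, 17.2]])
(280, 254) (array([  0. ,  17.6, -10.1]), [[11.0, 14.6, -37.5], [-11.0, 20.6, 17.2]])
(148, 310) (array([  0. , -21.1, -50.3]), [[11.0, -17.8, -71.0], [-11.0, -24.5, -29.6]])
(318, 305) (array([  0. ,  24.4, -47.6]), [[11.0, 20.3, -68.8], [-11.0, 28.5, -26.4]])
v1
(73, 170) (array([  0. , -53.8, -27.9]), [[11.0, -45.0, -52.3], [-11.0, -62.6, -3.5]])
(207, 170) (array([  0. ,  53.4, -27.9]), [[11.0, 44.5, -52.3], [-11.0, 62.3, -3.5]])
```

>>> move_arm --steps '[{"travel": [0,0,0.04],"turn": 0,"fingers": 85},{"travel": [-0.006,-0.002,0.01],"turn": 0,"fingers": 85},{"travel": [-0.004,-0.002,0],"turn": 0,"fingers": 85},{"travel": [0,0,0],"turn": 0,"fingers": 85},{"travel": [0,0,0],"turn": 0,"fingers": 85}]'

```text
time_s: 8.7
tcp_pos: [481.9, -283.5, 42.6]
tcp_rot: [[-0.845, 0.534, -0.006], [0.533, 0.843, -0.068], [-0.031, -0.061, -0.998]]
force: [-1.0, -0.4, 0.8]
grip_width: 85.2
```

```bash
python3 log.py
```

```text
8.7 [-0.491  0.326 -0.407  0.811 -0.063  0.072] [ 481.9 -283.5   42.6] r 559.1 tilt out deg 1.66 side -3.55 F [-1.  -0.4  0.8] w 85.2
```

>>> move_arm --steps '[{"travel": [0.002,0,-0.04],"turn": 0,"fingers": 85},{"travel": [0.002,0,-0.04],"turn": 0,"fingers": 85},{"travel": [0.002,0,-0.02],"turn": 0,"fingers": 85}]'

```text
time_s: 9.0
tcp_pos: [485.6, -284.1, -8.5]
tcp_rot: [[-0.845, 0.535, -0.005], [0.534, 0.843, -0.069], [-0.033, -0.061, -0.998]]
force: [0.1, -0.6, 0.6]
grip_width: 85.1
```

```bash
python3 log.py
```

```text
9.0 [-0.488  0.389 -0.453  0.7   -0.063  0.075] [ 485.6 -284.1   -8.5] r 562.6 tilt out deg 1.78 side -3.56 F [ 0.1 -0.6  0.6] w 85.1
```

>>> move_arm --steps '[{"travel": [-0.004,0,-0.016],"turn": 0,"fingers": 85},{"travel": [-0.002,0,-0.012],"turn": 0,"fingers": 85},{"travel": [0,0,0],"turn": 0,"fingers": 85}]'

```text
time_s: 9.3
tcp_pos: [480.7, -283.3, -25.3]
tcp_rot: [[-0.845, 0.534, -0.008], [0.534, 0.843, -0.068], [-0.029, -0.061, -0.998]]
force: [-0.1, 0.9, 0.7]
grip_width: 85.0
```

```bash
python3 log.py
```

```text
9.3 [-0.491  0.406 -0.475  0.665 -0.063  0.072] [ 480.7 -283.3  -25.3] r 557.9 tilt out deg 1.57 side -3.57 F [-0.1  0.9  0.7] w 85.0
```

>>> move_arm --steps '[{"travel": [0.003,-0.001,0],"turn": 0,"fingers": 45},{"travel": [0,0,0],"turn": 0,"fingers": 45},{"travel": [0,0,0],"turn": 0,"fingers": 45},{"travel": [0,0,0],"turn": 0,"fingers": 45},{"travel": [0,0,0],"turn": 0,"fingers": 45}]' --newtons 40

```text
time_s: 9.8
tcp_pos: [483.4, -284.6, -23.3]
tcp_rot: [[-0.845, 0.535, -0.006], [0.534, 0.843, -0.069], [-0.032, -0.061, -0.998]]
force: [-0.5, -0.1, -2.3]
grip_width: 58.4
```

```bash
python3 log.py
```

```text
9.8 [-0.491  0.406 -0.469  0.668 -0.064  0.073] [ 483.4 -284.6  -23.3] r 561.0 tilt out deg 1.71 side -3.57 F [-0.5 -0.1 -2.3] w 58.4
```

>>> move_arm --steps '[{"travel": [0,0,0.02],"turn": 0,"fingers": 45},{"travel": [0,0,0.03],"turn": 0,"fingers": 45},{"travel": [0.008,-0.005,0.05],"turn": 0,"fingers": 45},{"travel": [0.016,-0.01,0.06],"turn": 0,"fingers": 45},{"travel": [0.02,-0.012,0.07],"turn": 0,"fingers": 45}]'

```text
time_s: 10.3
tcp_pos: [498.9, -294.4, 91.6]
tcp_rot: [[-0.845, 0.534, -0.018], [0.534, 0.843, -0.062], [-0.018, -0.062, -0.998]]
force: [-0.0, -0.3, -3.4]
grip_width: 58.8
```

```bash
python3 log.py
```

```text
10.3 [-0.493  0.326 -0.283  0.948 -0.063  0.07 ] [ 498.9 -294.4   91.6] r 579.3 tilt out deg 0.95 side -3.59 F [-0.  -0.3 -3.4] w 58.8
```

>>> move_arm --steps '[{"travel": [0.025,-0.014,0.07],"turn": 0,"fingers": 45},{"travel": [0.025,-0.014,0.07],"turn": 0,"fingers": 45},{"travel": [0.025,-0.014,0.07],"turn": 0,"fingers": 45},{"travel": [0.025,-0.014,0.07],"turn": 0,"fingers": 45},{"travel": [0.025,-0.014,0.07],"turn": 0,"fingers": 45}]'

```text
time_s: 10.8
tcp_pos: [560.9, -329.2, 277.5]
tcp_rot: [[-0.845, 0.534, -0.017], [0.534, 0.843, -0.062], [-0.019, -0.062, -0.998]]
force: [0.7, 0.6, -2.2]
grip_width: 58.7
```

```bash
python3 log.py
```

```text
10.8 [-0.495  0.384  0.229  1.401 -0.063  0.068] [ 560.9 -329.2  277.5] r 650.3 tilt out deg 0.96 side -3.59 F [ 0.7  0.6 -2.2] w 58.7
```

>>> move_arm --steps '[{"travel": [0.025,-0.014,0.07],"turn": 0,"fingers": 45},{"travel": [0.025,-0.014,0.07],"turn": 0,"fingers": 45},{"travel": [0.025,-0.014,0.06],"turn": 0,"fingers": 45},{"travel": [0.025,-0.014,0.05],"turn": 0,"fingers": 45},{"travel": [0.025,-0.014,0.04],"turn": 0,"fingers": 45}]'

```text
time_s: 11.3
tcp_pos: [621.3, -363.1, 432.9]
tcp_rot: [[-0.845, 0.534, -0.009], [0.534, 0.843, -0.067], [-0.028, -0.062, -0.998]]
force: [2.0, -0.9, -1.0]
grip_width: 58.7
```

```bash
python3 log.py
```

```text
11.3 [-0.497  0.691  1.096  1.952 -0.063  0.066] [ 621.3 -363.1  432.9] r 719.6 tilt out deg 1.5 side -3.59 F [ 2.  -0.9 -1. ] w 58.7
```

>>> move_arm --steps '[{"travel": [0.03,-0.016,0.03],"turn": 0,"fingers": 45},{"travel": [0.03,-0.016,0.03],"turn": 0,"fingers": 45},{"travel": [0.03,-0.016,0.03],"turn": 0,"fingers": 45}]'

```text
time_s: 11.6
tcp_pos: [635.7, -371.1, 440.8]
tcp_rot: [[-0.846, 0.533, 0.012], [0.531, 0.844, -0.08], [-0.053, -0.062, -0.997]]
force: [0.4, 0.3, -1.1]
grip_width: 57.9
```

```bash
python3 log.py
```

```text
11.6 [-0.496  0.759  1.249  2.013 -0.065  0.064] [ 635.7 -371.1  440.8] r 736.1 tilt out deg 2.9 side -3.63 F [ 0.4  0.3 -1.1] w 57.9
```

>>> move_arm --steps '[{"travel": [0.035,-0.02,0.03],"turn": 0,"fingers": 45},{"travel": [0.035,-0.02,0.03],"turn": 0,"fingers": 45},{"travel": [0.035,-0.02,0.03],"turn": 0,"fingers": 45},{"travel": [0.035,-0.02,0.03],"turn": 0,"fingers": 45},{"travel": [0.035,-0.02,0.03],"turn": 0,"fingers": 45}]'

```text
time_s: 12.1
tcp_pos: [670.5, -393.9, 460.5]
tcp_rot: [[-0.839, 0.534, 0.107], [0.519, 0.844, -0.135], [-0.162, -0.058, -0.985]]
force: [0.2, 0.6, -2.7]
grip_width: 58.5
```

```bash
python3 log.py
```

```text
12.1 [-0.5    0.739  1.249  1.922 -0.067  0.054] [ 670.5 -393.9  460.5] r 777.7 tilt out deg 9.23 side -3.57 F [ 0.2  0.6 -2.7] w 58.5
```

>>> move_arm --steps '[{"travel": [0.03,-0.018,0.025],"turn": 0,"fingers": 45},{"travel": [0.03,-0.018,0.025],"turn": 0,"fingers": 45},{"travel": [0.03,-0.018,0.025],"turn": 0,"fingers": 45},{"travel": [0.03,-0.018,0.025],"turn": 0,"fingers": 45},{"travel": [0.03,-0.018,0.025],"turn": 0,"fingers": 45}]'

```text
time_s: 12.6
tcp_pos: [703.3, -417.2, 473.5]
tcp_rot: [[-0.826, 0.533, 0.183], [0.506, 0.844, -0.179], [-0.249, -0.055, -0.967]]
force: [-0.1, -0.2, -1.7]
grip_width: 58.4
```

```bash
python3 log.py
```

```text
12.6 [-0.505  0.733  1.248  1.837 -0.068  0.043] [ 703.3 -417.2  473.5] r 817.7 tilt out deg 14.4 side -3.48 F [-0.1 -0.2 -1.7] w 58.4
```

>>> move_arm --steps '[{"travel": [0.03,-0.018,0.025],"turn": 0,"fingers": 45},{"travel": [0.03,-0.018,0.025],"turn": 0,"fingers": 45},{"travel": [0.03,-0.018,0.025],"turn": 0,"fingers": 45},{"travel": [0.025,-0.015,0.02],"turn": 0,"fingers": 45},{"travel": [0.015,-0.01,0.01],"turn": 0,"fingers": 45}]'

```text
time_s: 13.1
tcp_pos: [733.7, -438.7, 483.2]
tcp_rot: [[-0.81, 0.533, 0.245], [0.491, 0.844, -0.215], [-0.322, -0.054, -0.945]]
force: [0.3, -0.7, -3.1]
grip_width: 58.2
```

```bash
python3 log.py
```

```text
13.1 [-0.51   0.734  1.249  1.76  -0.068  0.033] [ 733.7 -438.7  483.2] r 854.8 tilt out deg 18.75 side -3.37 F [ 0.3 -0.7 -3.1] w 58.2
```

>>> move_arm --steps '[{"travel": [0.024,-0.014,0.03],"turn": 0,"fingers": 45},{"travel": [0.024,-0.014,0.03],"turn": 0,"fingers": 45},{"travel": [0.012,-0.007,0.015],"turn": 0,"fingers": 45},{"travel": [0,0,0],"turn": 0,"fingers": 45},{"travel": [0,0,0],"turn": 0,"fingers": 45}]'

```text
time_s: 13.6
tcp_pos: [744.1, -445.9, 498.3]
tcp_rot: [[-0.798, 0.533, 0.28], [0.481, 0.845, -0.236], [-0.362, -0.053, -0.931]]
force: [0.8, 0.2, -2.1]
grip_width: 58.2
```

>>> move_arm --steps '[{"travel": [0,0,0],"turn": 0,"fingers": 45},{"travel": [0,0,0],"turn": 0,"fingers": 45},{"travel": [0,0,0],"turn": 0,"fingers": 45},{"travel": [0,0,0],"turn": 0,"fingers": 45},{"travel": [0,0,0],"turn": 0,"fingers": 45}]'

```text
time_s: 14.1
tcp_pos: [744.0, -445.7, 497.9]
tcp_rot: [[-0.799, 0.533, 0.279], [0.481, 0.845, -0.235], [-0.361, -0.053, -0.931]]
force: [0.4, -0.7, -2.7]
grip_width: 58.1
```

```bash
python3 log.py; python3 - <<'E'
from rig import optics
import cv2,numpy as np
s=optics.camera("side")[:,:,::-1];w=optics.camera("wrist")[:,:,::-1];t=optics.camera("top")[:,:,::-1]
cv2.imwrite('pics/side5.png',s);cv2.imwrite('pics/w5.png',w)
c=np.zeros((600,800,3),np.uint8)
c[:300,:400]=cv2.resize(s,(400,300));c[:300,400:]=cv2.resize(t,(400,300));c[300:,:400]=cv2.resize(w,(400,300));c[300:,400:]=cv2.resize(w[40:190,150:350],(400,300))
cv2.imwrite('pics/v5.png',c)
E
```

```text
14.1 [-0.511  0.724  1.249  1.728 -0.068  0.029] [ 744.  -445.7  497.9] r 867.2 tilt out deg 21.17 side -3.32 F [ 0.4 -0.7 -2.7] w 58.1
```

View pics/v5.png

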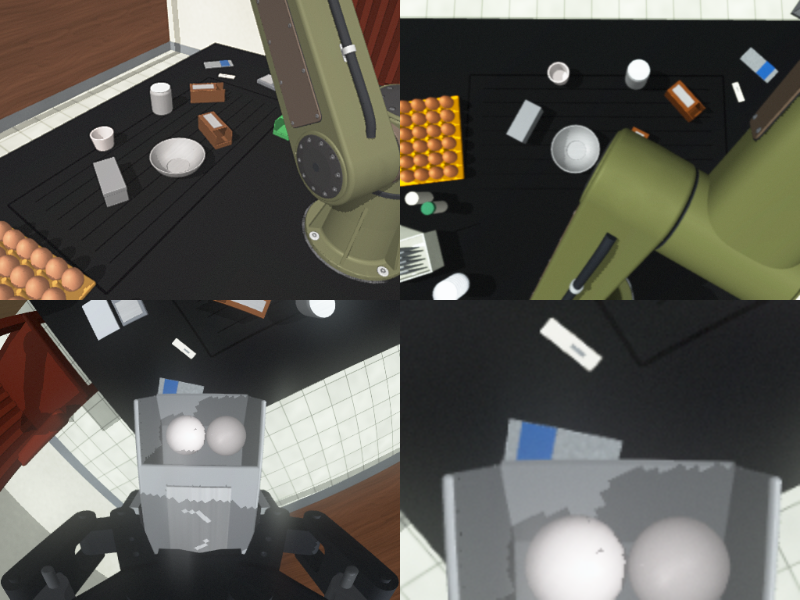

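>>> move_arm --steps '[{"travel": [0,0,0],"turn": 0,"fingers": 45},{"travel": [0,0,0],"turn": 0,"fingers": 45},{"travel": [0,0,0],"turn": 0,"fingers": 45},{"travel": [0.02,-0.012,0.03],"turn": 0,"fingers": 45},{"travel": [0.02,-0.012,0.03],"turn": 0,"fingers": 45}]'

```text
time_s: 14.75
tcp_pos: [749.6, -449.9, 509.9]
tcp_rot: [[-0.79, 0.532, 0.303], [0.474, 0.845, -0.249], [-0.388, -0.053, -0.92]]
force: [-0.8, -0.7, -2.7]
grip_width: 58.2
```

>>> move_arm --steps '[{"travel": [0.02,-0.012,0.035],"turn": 0,"fingers": 45},{"travel": [0.02,-0.012,0.035],"turn": 0,"fingers": 45},{"travel": [0.02,-0.012,0.035],"turn": 0,"fingers": 45},{"travel": [0.02,-0.012,0.035],"turn": 0,"fingers": 45},{"travel": [0.015,-0.008,0.02],"turn": 0,"fingers": 45}]'

```text
time_s: 15.25
tcp_pos: [761.5, -459.2, 550.6]
tcp_rot: [[-0.762, 0.532, 0.37], [0.451, 0.845, -0.287], [-0.465, -0.052, -0.884]]
force: [-1.2, -0.1, -0.9]
grip_width: 58.1
```

```bash
python3 log.py
```

```text
15.25 [-0.515  0.681  1.25   1.657 -0.068  0.018] [ 761.5 -459.2  550.6] r 889.2 tilt out deg 27.74 side -3.17 F [-1.2 -0.1 -0.9] w 58.1
```

>>> move_arm --steps '[{"travel": [0.018,-0.011,0.035],"turn": 0,"fingers": 45},{"travel": [0.018,-0.011,0.035],"turn": 0,"fingers": 45},{"travel": [0.018,-0.011,0.03],"turn": 0,"fingers": 45},{"travel": [0,0,0],"turn": 0,"fingers": 45}]'

```text
time_s: 15.65
tcp_pos: [767.8, -464.5, 575.8]
tcp_rot: [[-0.742, 0.532, 0.408], [0.436, 0.845, -0.31], [-0.51, -0.052, -0.859]]
force: [-0.4, 0.8, -2.9]
grip_width: 58.1
```

```bash
python3 log.py; cat > plan.py <<'E'
# where mouth lip is now and how far to the bowl spot; grasp-time tool-in-tin relation
import json,numpy as np
D=[json.loads(l) for l in open('log.jsonl')]
g=min(D,key=lambda d:abs(d['t']-9.8));n=D[-1]
a=np.radians(-32.1);Rt=np.array([[np.cos(a),-np.sin(a),0],[np.sin(a),np.cos(a),0],[0,0,1]]);pt=np.array([483.1,-280.,0])
Rg=np.array(g['R']);Rn=np.array(n['R'])
Rrel=Rg.T@Rt;prel=Rg.T@(pt-np.array(g['p']))
Rtin=Rn@Rrel;o=np.array(n['p'])+Rn@prel
lip=o+Rtin@np.array([-65,0,17]);low=o+Rtin@np.array([-65,0,0]);z=Rtin[:,2];m=-Rtin[:,0]
print('tin origin',o.round(1),'lip',lip.round(1),'low edge',low.round(1),'tip(mouth down)',np.degrees(np.arcsin(-m[2])).round(2),'tilt',np.degrees(np.arccos(z[2])).round(2),'mouth az',np.degrees(np.arctan2(m[1],m[0])).round(1))
print('lip -> bowl centre',(np.array([490,70])-lip[:2]).round(1))
E
python3 plan.py
```

```text
15.65 [-0.517  0.661  1.25   1.625 -0.068  0.013] [ 767.8 -464.5  575.8] r 897.4 tilt out deg 30.68 side -3.08 F [-0.4  0.8 -2.9] w 58.1
tin origin [ 757.9 -454.4  594.9] lip [ 701.6 -421.6  578.5] low edge [ 708.7 -425.8  563.6] tip(mouth down) 28.82 tilt 28.82 mouth az 149.8
lip -> bowl centre [-211.6  491.6]
```

>>> move_arm --steps '[{"travel": [-0.008,0.02,-0.01],"turn": 0,"fingers": 45},{"travel": [-0.015,0.035,-0.02],"turn": 0,"fingers": 45},{"travel": [-0.02,0.048,-0.035],"turn": 0,"fingers": 45},{"travel": [-0.02,0.048,-0.045],"turn": 0,"fingers": 45},{"travel": [-0.02,0.048,-0.05],"turn": 0,"fingers": 45}]'

```text
time_s: 16.15
tcp_pos: [727.3, -367.1, 492.2]
tcp_rot: [[-0.737, 0.536, 0.411], [0.438, 0.843, -0.314], [-0.514, -0.052, -0.856]]
force: [0.5, 0.3, -2.5]
grip_width: 58.0
```

>>> move_arm --steps '[{"travel": [-0.02,0.048,-0.05],"turn": 0,"fingers": 45},{"travel": [-0.02,0.048,-0.05],"turn": 0,"fingers": 45},{"travel": [-0.02,0.048,-0.05],"turn": 0,"fingers": 45},{"travel": [-0.02,0.048,-0.05],"turn": 0,"fingers": 45},{"travel": [-0.02,0.048,-0.05],"turn": 0,"fingers": 45}]'

```text
time_s: 16.65
tcp_pos: [672.4, -241.3, 361.2]
tcp_rot: [[-0.737, 0.536, 0.411], [0.438, 0.843, -0.313], [-0.514, -0.05, -0.856]]
force: [0.2, -0.2, -2.4]
grip_width: 58.2
```

```bash
python3 log.py;python3 plan.py
```

```text
16.65 [-0.239  0.051 -0.153  0.862 -0.208  0.26 ] [ 672.4 -241.3  361.2] r 714.4 tilt out deg 29.91 side -8.95 F [ 0.2 -0.2 -2.4] w 58.2
tin origin [ 662.4 -231.2  380.2] lip [ 606.4 -198.2  363.5] low edge [ 613.5 -202.4  348.6] tip(mouth down) 29.11 tilt 29.11 mouth az 149.5
lip -> bowl centre [-116.4  268.2]
```

>>> move_arm --steps '[{"travel": [-0.02,0.05,-0.05],"turn": 0,"fingers": 45},{"travel": [-0.02,0.05,-0.05],"turn": 0,"fingers": 45},{"travel": [-0.02,0.05,-0.05],"turn": 0,"fingers": 45},{"travel": [-0.02,0.05,-0.05],"turn": 0,"fingers": 45},{"travel": [-0.018,0.05,-0.05],"turn": 0,"fingers": 45}]'

```text
time_s: 17.15
tcp_pos: [618.8, -110.9, 230.7]
tcp_rot: [[-0.737, 0.536, 0.412], [0.439, 0.843, -0.311], [-0.514, -0.048, -0.857]]
force: [0.9, 0.9, -2.2]
grip_width: 58.4
```

>>> move_arm --steps '[{"travel": [-0.018,0.05,-0.05],"turn": 0,"fingers": 45},{"travel": [-0.018,0.045,-0.045],"turn": 0,"fingers": 45},{"travel": [-0.015,0.035,-0.035],"turn": 0,"fingers": 45},{"travel": [-0.01,0.025,-0.025],"turn": 0,"fingers": 45},{"travel": [-0.005,0.012,-0.012],"turn": 0,"fingers": 45}]'

```text
time_s: 17.65
tcp_pos: [579.7, -21.2, 139.9]
tcp_rot: [[-0.742, 0.532, 0.409], [0.437, 0.845, -0.307], [-0.509, -0.049, -0.859]]
force: [-1.3, 0.2, -2.6]
grip_width: 58.2
```

```bash
python3 log.py;python3 plan.py
```

```text
17.65 [ 0.207  0.014 -0.692  0.491 -0.395  0.68 ] [579.7 -21.2 139.9] r 580.1 tilt out deg 26.02 side -16.97 F [-1.3  0.2 -2.6] w 58.2
tin origin [569.8 -11.2 159.1] lip [513.5  21.7 142.7] low edge [520.6  17.6 127.8] tip(mouth down) 28.76 tilt 28.76 mouth az 149.7
lip -> bowl centre [-23.5  48.3]
```

>>> move_arm --steps '[{"travel": [0.01,-0.002,-0.01],"turn": 0,"fingers": 45},{"travel": [0.02,-0.004,-0.02],"turn": 0,"fingers": 45},{"travel": [0.03,-0.006,-0.02],"turn": 0,"fingers": 45},{"travel": [0.04,-0.007,-0.02],"turn": 0,"fingers": 45},{"travel": [0.04,-0.007,-0.01],"turn": 0,"fingers": 45}]'

```text
time_s: 18.15
tcp_pos: [655.3, -36.1, 99.8]
tcp_rot: [[-0.739, 0.532, 0.413], [0.437, 0.845, -0.307], [-0.512, -0.046, -0.858]]
force: [-0.5, -0.7, -2.7]
grip_width: 58.3
```

>>> move_arm --steps '[{"travel": [0.03,-0.005,-0.01],"turn": 0,"fingers": 45},{"travel": [0.01,-0.002,0],"turn": 0,"fingers": 45},{"travel": [0,0,0],"turn": 0,"fingers": 45},{"travel": [0,0,0],"turn": 0,"fingers": 45},{"travel": [0,0,0],"turn": 0,"fingers": 45}]'

```text
time_s: 18.65
tcp_pos: [681.5, -44.6, 94.6]
tcp_rot: [[-0.735, 0.537, 0.414], [0.442, 0.842, -0.31], [-0.515, -0.045, -0.856]]
force: [0.2, 0.4, -1.9]
grip_width: 58.1
```

```bash
python3 log.py;python3 plan.py; python3 - <<'E'
from rig import optics
import cv2,numpy as np
w=optics.camera("wrist")[:,:,::-1];cv2.imwrite('pics/w6.png',w)
o=cv2.imread('pics/w5.png');d=np.abs(w.astype(int)-o).sum(2)[105:160,175:340];print('diff in mouth region',d.mean())
E
```

```text
18.65 [ 0.128  0.233 -0.566  0.363 -0.368  0.606] [681.5 -44.6  94.6] r 682.9 tilt out deg 26.86 side -16.38 F [ 0.2  0.4 -1.9] w 58.1
tin origin [671.5 -34.5 113.6] lip [615.5  -1.4  96.8] low edge [622.7  -5.5  81.9] tip(mouth down) 29.18 tilt 29.19 mouth az 149.2
lip -> bowl centre [-125.5   71.4]
diff in mouth region 102.89366391184574
```

>>> move_arm --steps '[{"travel": [-0.034,0.02,0],"turn": 0,"fingers": 45},{"travel": [-0.069,0.041,0],"turn": 0,"fingers": 45},{"travel": [-0.077,0.046,0],"turn": 0,"fingers": 45},{"travel": [0,0,0],"turn": 0,"fingers": 45},{"travel": [0,0,0],"turn": 0,"fingers": 45}]'

```text
time_s: 19.2
tcp_pos: [588.1, 10.8, 97.1]
tcp_rot: [[-0.733, 0.537, 0.418], [0.442, 0.843, -0.308], [-0.518, -0.041, -0.854]]
force: [0.2, 0.4, -0.9]
grip_width: 58.5
```

```bash
python3 log.py;python3 plan.py; python3 - <<'E'
from rig import optics
import cv2,numpy as np
o=cv2.imread('pics/w6.png');w=optics.camera("wrist")[:,:,::-1];cv2.imwrite('pics/w7.png',w);s=optics.camera("side")[:,:,::-1]
c=np.zeros((600,800,3),np.uint8)
c[:300,:400]=cv2.resize(o[60:240,140:380],(400,300));c[:300,400:]=cv2.resize(w[60:240,140:380],(400,300));c[300:,:400]=cv2.resize(s[150:270,150:310],(400,300));c[300:,400:]=cv2.resize(w,(400,300))
cv2.imwrite('pics/v6.png',c)
E
```

```text
19.2 [ 0.275  0.095 -0.723  0.396 -0.423  0.754] [588.1  10.8  97.1] r 588.2 tilt out deg 25.77 side -18.42 F [ 0.2  0.4 -0.9] w 58.5
tin origin [578.   20.8 116.1] lip [522.1  53.9  99.1] low edge [529.4  49.8  84.2] tip(mouth down) 29.37 tilt 29.38 mouth az 149.2
lip -> bowl centre [-32.1  16.1]
```

View pics/v6.png

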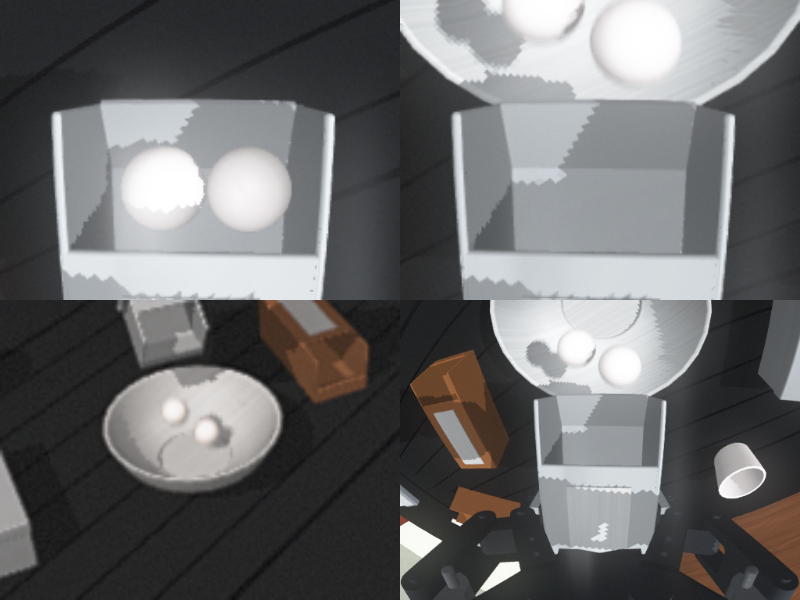

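>>> move_arm --steps '[{"travel": [0,0,0],"turn": 0,"fingers": 45},{"travel": [0,0,0.03],"turn": 0,"fingers": 45},{"travel": [0,0,0.06],"turn": 0,"fingers": 45},{"travel": [0,0,0.09],"turn": 0,"fingers": 45},{"travel": [0,0,0.08],"turn": 0,"fingers": 45}]'

```text
time_s: 19.8
tcp_pos: [585.7, 6.5, 223.7]
tcp_rot: [[-0.736, 0.541, 0.406], [0.444, 0.84, -0.313], [-0.51, -0.05, -0.858]]
force: [1.9, 0.2, -1.6]
grip_width: 58.2
```

>>> move_arm --steps '[{"travel": [-0.05,-0.04,0.03],"turn": 0.2,"fingers": 45},{"travel": [-0.07,-0.05,0],"turn": 0.2,"fingers": 45},{"travel": [-0.07,-0.05,0],"turn": 0.2,"fingers": 45},{"travel": [-0.07,-0.05,0],"turn": 0.1,"fingers": 45},{"travel": [-0.06,-0.04,0],"turn": 0,"fingers": 45}]'

```text
time_s: 20.3
tcp_pos: [434.2, -109.6, 252.7]
tcp_rot: [[-0.835, 0.205, 0.51], [0.15, 0.978, -0.147], [-0.529, -0.047, -0.847]]
force: [-1.0, -1.8, -1.3]
grip_width: 58.2
```

```bash
python3 log.py;python3 plan.py
```

```text
20.3 [-0.221 -0.519 -0.829  0.701 -0.032 -0.037] [ 434.2 -109.6  252.7] r 447.8 tilt out deg 32.05 side -1.03 F [-1.  -1.8 -1.3] w 58.2
tin origin [ 421.  -103.6  271.5] lip [357.2 -92.5 253.6] low edge [365.6 -93.9 238.9] tip(mouth down) 30.11 tilt 30.11 mouth az 170.0
lip -> bowl centre [132.8 162.5]
```

>>> move_arm --steps '[{"travel": [-0.05,0.012,-0.06],"turn": 0,"fingers": 45},{"travel": [-0.05,0.012,-0.06],"turn": 0,"fingers": 45},{"travel": [-0.05,0.012,-0.06],"turn": 0,"fingers": 45},{"travel": [-0.05,0.012,-0.06],"turn": 0,"fingers": 45}]'

```text
time_s: 20.7
tcp_pos: [347.8, -96.5, 183.9]
tcp_rot: [[-0.848, 0.222, 0.482], [0.168, 0.974, -0.153], [-0.503, -0.049, -0.863]]
force: [-0.1, -0.9, -1.3]
grip_width: 58.2
```

```bash
python3 log.py;python3 plan.py
```

```text
20.7 [-0.232 -0.688 -1.023  0.706 -0.038 -0.032] [347.8 -96.5 183.9] r 361.0 tilt out deg 30.35 side -1.06 F [-0.1 -0.9 -1.3] w 58.2
tin origin [335.3 -90.4 203.2] lip [271.2 -78.  187.2] low edge [279.2 -79.4 172.3] tip(mouth down) 28.39 tilt 28.39 mouth az 169.0
lip -> bowl centre [218.8 148. ]
```

>>> move_arm --steps '[{"travel": [-0.05,0.012,-0.08],"turn": 0,"fingers": 45},{"travel": [-0.05,0.012,-0.08],"turn": 0,"fingers": 45},{"travel": [-0.05,0.012,-0.08],"turn": 0,"fingers": 45},{"travel": [-0.05,0.012,-0.08],"turn": 0,"fingers": 45},{"travel": [-0.05,0.012,-0.08],"turn": 0,"fingers": 45}]'

```text
time_s: 21.2
tcp_pos: [278.6, -77.6, 149.3]
tcp_rot: [[-0.912, 0.23, 0.34], [0.197, 0.972, -0.127], [-0.359, -0.049, -0.932]]
force: [0.1, -0.3, -1.6]
grip_width: 58.3
```

```bash
python3 log.py;python3 plan.py
```

```text
21.2 [-0.199 -0.687 -1.024  0.867 -0.058  0.013] [278.6 -77.6 149.3] r 289.2 tilt out deg 21.2 side -1.81 F [ 0.1 -0.3 -1.6] w 58.3
tin origin [269.3 -72.  170.5] lip [203.8 -58.2 165.1] low edge [209.3 -59.2 149. ] tip(mouth down) 19.25 tilt 19.25 mouth az 168.0
lip -> bowl centre [286.2 128.2]
```

>>> move_arm --steps '[{"travel": [-0.03,0.007,-0.09],"turn": 0,"fingers": 45},{"travel": [-0.03,0.007,-0.09],"turn": 0,"fingers": 45},{"travel": [-0.03,0.007,-0.09],"turn": 0,"fingers": 45},{"travel": [-0.03,0.007,-0.09],"turn": 0,"fingers": 45}]'

```text
time_s: 21.6
tcp_pos: [236.2, -63.4, 134.4]
tcp_rot: [[-0.939, 0.232, 0.253], [0.211, 0.971, -0.109], [-0.271, -0.049, -0.961]]
force: [-0.4, -0.4, -1.7]
grip_width: 58.3
```

```bash
python3 log.py;python3 plan.py
```

```text
21.6 [-0.164 -0.687 -1.024  0.962 -0.066  0.055] [236.2 -63.4 134.4] r 244.6 tilt out deg 15.85 side -2.25 F [-0.4 -0.4 -1.7] w 58.3
tin origin [228.9 -58.3 156.4] lip [163.3 -43.9 157.2] low edge [167.3 -44.6 140.7] tip(mouth down) 13.93 tilt 13.94 mouth az 167.5
lip -> bowl centre [326.7 113.9]
```

>>> move_arm --steps '[{"travel": [0.06,-0.015,-0.07],"turn": 0,"fingers": 45},{"travel": [0.06,-0.015,-0.07],"turn": 0,"fingers": 45},{"travel": [0.03,-0.008,-0.09],"turn": 0,"fingers": 45},{"travel": [0,0,-0.09],"turn": 0,"fingers": 45}]'

```text
time_s: 22.0
tcp_pos: [359.9, -89.1, 32.7]
tcp_rot: [[-0.95, 0.233, 0.21], [0.216, 0.971, -0.1], [-0.227, -0.049, -0.973]]
force: [0.4, 0.4, -0.8]
grip_width: 58.3
```

```bash
python3 log.py;python3 plan.py
```

```text
22.0 [-0.184 -0.173 -1.022  0.494 -0.059  0.039] [359.9 -89.1  32.7] r 370.7 tilt out deg 13.17 side -2.65 F [ 0.4  0.4 -0.8] w 58.3
tin origin [353.6 -84.2  55. ] lip [288.1 -69.7  58.9] low edge [291.4 -70.2  42.3] tip(mouth down) 11.3 tilt 11.32 mouth az 167.4
lip -> bowl centre [201.9 139.7]
```

>>> move_arm --steps '[{"travel": [-0.08,0.02,-0.02],"turn": 0,"fingers": 45},{"travel": [-0.08,0.02,-0.03],"turn": 0,"fingers": 45},{"travel": [-0.08,0.02,-0.03],"turn": 0,"fingers": 45}]'

```text
time_s: 22.3
tcp_pos: [288.6, -64.1, 42.1]
tcp_rot: [[-0.967, 0.234, 0.102], [0.226, 0.971, -0.082], [-0.118, -0.056, -0.991]]
force: [-0.3, 0.2, -2.3]
grip_width: 58.3
```

```bash
python3 log.py;python3 plan.py
```

```text
22.3 [-0.135 -0.251 -1.024  0.686 -0.068  0.094] [288.6 -64.1  42.1] r 295.6 tilt out deg 6.73 side -3.33 F [-0.3  0.2 -2.3] w 58.3
tin origin [284.8 -59.6  65.1] lip [220.2 -44.8  76.5] low edge [221.7 -45.1  59.5] tip(mouth down) 4.95 tilt 4.96 mouth az 167.0
lip -> bowl centre [269.8 114.8]
```

>>> move_arm --steps '[{"travel": [-0.04,0.01,-0.07],"turn": 0,"fingers": 45},{"travel": [-0.04,0.01,-0.06],"turn": 0,"fingers": 45}]'

```text
time_s: 22.5
tcp_pos: [286.2, -56.4, 14.8]
tcp_rot: [[-0.971, 0.234, 0.048], [0.23, 0.97, -0.075], [-0.064, -0.062, -0.996]]
force: [0.2, -0.2, -1.6]
grip_width: 58.5
```

```bash
python3 log.py;python3 plan.py
```

```text
22.5 [-0.108 -0.151 -1.024  0.643 -0.07   0.125] [286.2 -56.4  14.8] r 291.7 tilt out deg 3.52 side -3.7 F [ 0.2 -0.2 -1.6] w 58.5
tin origin [283.6 -52.   38. ] lip [219.9 -37.   52.9] low edge [220.4 -37.2  35.9] tip(mouth down) 1.84 tilt 1.84 mouth az 166.8
lip -> bowl centre [270.1 107. ]
```

>>> move_arm --steps '[{"travel": [0.05,-0.01,-0.015],"turn": 0,"fingers": 45},{"travel": [0.05,-0.01,-0.02],"turn": 0,"fingers": 45},{"travel": [0,0,-0.016],"turn": 0,"fingers": 45},{"travel": [0,0,-0.01],"turn": 0,"fingers": 45}]'

```text
time_s: 22.9
tcp_pos: [337.8, -65.6, -17.8]
tcp_rot: [[-0.972, 0.232, 0.045], [0.229, 0.971, -0.075], [-0.061, -0.062, -0.996]]
force: [-0.8, 0.0, -2.0]
grip_width: 58.1
```

```bash
python3 log.py;python3 plan.py
```

```text
22.9 [-0.119  0.022 -0.968  0.527 -0.069  0.112] [337.8 -65.6 -17.8] r 344.1 tilt out deg 3.34 side -3.72 F [-0.8  0.  -2. ] w 58.1
tin origin [335.4 -61.2   5.5] lip [271.6 -46.4  20.6] low edge [272.1 -46.5   3.6] tip(mouth down) 1.66 tilt 1.66 mouth az 166.9
lip -> bowl centre [218.4 116.4]
```

Low edge about 3.6 mm above the table; settle it gently and watch the force.

>>> move_arm --steps '[{"travel": [0,0,-0.006],"turn": 0,"fingers": 45},{"travel": [0,0,-0.004],"turn": 0,"fingers": 45},{"travel": [0,0,0],"turn": 0,"fingers": 45}]'

```text
time_s: 23.2
tcp_pos: [337.1, -65.5, -22.8]
tcp_rot: [[-0.972, 0.232, 0.045], [0.229, 0.971, -0.075], [-0.061, -0.063, -0.996]]
force: [0.5, 1.7, 1.6]
grip_width: 57.7
```

```bash
python3 log.py;python3 plan.py
```

```text
23.2 [-0.118  0.031 -0.976  0.51  -0.069  0.113] [337.1 -65.5 -22.8] r 343.4 tilt out deg 3.33 side -3.74 F [0.5 1.7 1.6] w 57.7
tin origin [334.7 -61.1   0.4] lip [270.9 -46.3  15.5] low edge [271.4 -46.4  -1.5] tip(mouth down) 1.66 tilt 1.66 mouth az 166.9
lip -> bowl centre [219.1 116.3]
```

>>> move_arm --steps '[{"travel": [0,0,0],"turn": 0,"fingers": 85},{"travel": [0,0,0],"turn": 0,"fingers": 85},{"travel": [0,0,0],"turn": 0,"fingers": 85},{"travel": [0,0,0],"turn": 0,"fingers": 85},{"travel": [0,0,0],"turn": 0,"fingers": 85}]'

```text
time_s: 23.7
tcp_pos: [336.2, -65.3, -22.1]
tcp_rot: [[-0.972, 0.232, 0.045], [0.229, 0.971, -0.075], [-0.061, -0.063, -0.996]]
force: [-0.6, 0.4, -0.6]
grip_width: 84.8
```

>>> move_arm --steps '[{"travel": [0,0,0.03],"turn": 0,"fingers": 85},{"travel": [0,0,0.04],"turn": 0,"fingers": 85},{"travel": [0,0,0.06],"turn": 0,"fingers": 85},{"travel": [0,0,0.08],"turn": 0,"fingers": 85},{"travel": [0,0,0.08],"turn": 0,"fingers": 85}]'

```text
time_s: 24.2
tcp_pos: [328.8, -64.4, 122.5]
tcp_rot: [[-0.972, 0.232, 0.032], [0.229, 0.971, -0.073], [-0.048, -0.064, -0.997]]
force: [1.4, 1.1, -0.3]
grip_width: 85.1
```

```bash
python3 log.py; python3 - <<'E'
from rig import optics
import cv2,numpy as np
w=optics.camera("wrist")[:,:,::-1];s=optics.camera("side")[:,:,::-1]
c=np.zeros((600,800,3),np.uint8)
c[:300,:400]=cv2.resize(w,(400,300));c[:300,400:]=cv2.resize(s,(400,300));c[300:,:400]=cv2.resize(s[150:270,150:310],(400,300));c[300:,400:]=cv2.resize(s[210:330,250:410],(400,300))
cv2.imwrite('pics/v7.png',c)
E
```

```text
24.2 [-0.118 -0.186 -0.765  0.951 -0.069  0.113] [328.8 -64.4 122.5] r 335.0 tilt out deg 2.62 side -3.77 F [ 1.4  1.1 -0.3] w 85.1
```

View pics/v7.png

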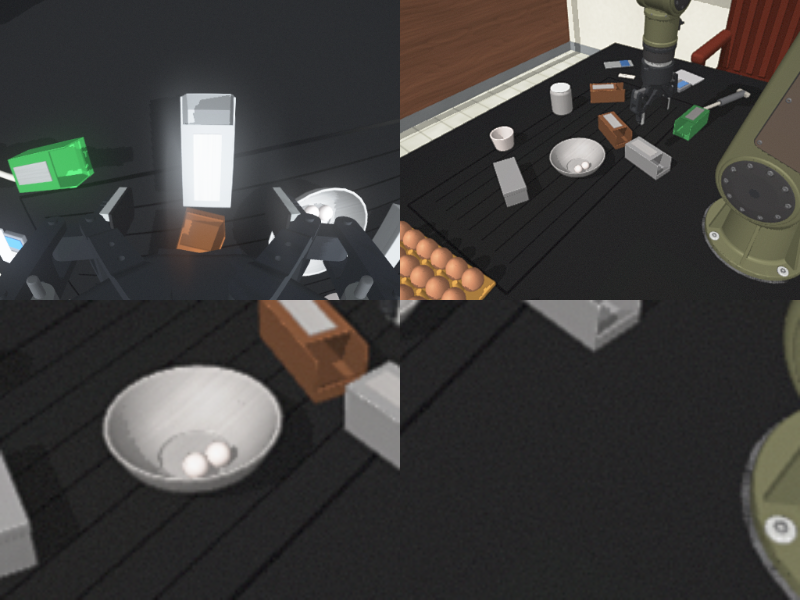

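```bash
python3 -c "
from rig import order,sense
print(order.sign_off(), sense()['time_s'])"
```

```text
the job is handed in; nothing more can be done
the job is handed in; nothing more can be done
```

The job is done and handed in at about 24 s of the 64 s allowed. Both balls are in the steel bowl, and the tin is released flat on the bare table. The sign-off gave no verdict.

**What I did**
- **Tipping:** The moves only allow shifts and a turn about the vertical. I tipped the tool by pushing the arm past its reach limit, which tilts it, and the tilt stays. I levelled it again at the near limit before setting down.
- **Hold:** I tipped the tin to about 19–20° over roughly 2 s and held it still for about 1 s. The wrist picture showed both balls against the ramp, still inside.
- **Pour:** I tipped further to about 29°, carried the tin to the bowl, and rolled both balls over the ramp with a short slide and a stop. This was not the 50° "sure" pour. The arm could not be tipped further over the bowl, so I relied on the stop.
- **Set down:** I put the tin down clear of everything, opened the fingers, and backed off about 145 mm.

**Last checks**
- The wrist and side pictures show both balls at the bottom of the upright bowl. It looks where it started, but I did not measure its shift at the end.
- The tin stands flat in the picture and nothing touches it. Before release its computed tilt was 1.7° and its underside was at about 0.4 mm.

**What failed or disagreed**
- **First grasp:** It missed. The fingertips turned out to be about 30 mm behind the reported TCP, so they closed on the tin's roof. The tin did not move and the forces stayed near zero. I gripped lower the second time.
- **Tool lean:** A sideways lean of about 3.5° stayed in the tool throughout.

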